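Rock the stuck valve piston out of its holder

ROBOT

A 7-joint arm with a two-finger parallel gripper is mounted at the origin on the work surface. World frame = base frame: x ahead of the robot, y to its left, z up, the work surface at z = 0. Lengths are in m, angles in rad, forces in N, time in s.
With the tool pointing down it reaches from about 0.425 to 0.875 m from the base axis. Payload 4.7 kg.
Tool frame: the origin (TCP) lies on the centre line of the jaws, within the pads' length; the fingertips stand 17 mm ahead of it and the grasp point (between the pads) lies 2 mm behind it (manip.tips_ahead is the distance from the TCP to the fingertips, in m); z points along the fingers, y is the line along which they close (so a half turn about z gives the same grasp; the last joint's range is limited). The gripper opens to 85 mm and grips with 20 to 120 N. Pads are 22 mm wide; open, the fingers measure 114 mm over their backs; the gripper's body (76 mm by 85 mm) begins 54 mm behind the grasp point. The pads swing forward as they close: fully open they stand 13 mm farther back than shut.
Start: joints at [-1.306, 0.321, -0.07, 1.45, 0.023, 1.371, -0.057], TCP at [0.161, 0.63, 0.248] pointing down, gripper open.
Joint ranges: [-2.86, 2.86], [-0.3, 2.09], [-1.38, 1.24], [0.06, 2.45], [-1.56, 4.7], [0.09, 2.05], [-2.69, 2.69]. Speed limits (rad/s): [2.57, 2.57, 3.14, 3.14, 3.14, 3.14, 3.14].

INTERFACE

Orientations are given as a 3x3 rotation matrix whose columns are the frame's x, y, z axes.
In Python, from cell import read_state, eyes, manip, look_for, mark_of gives the robot as it stands.
- The arm moves only by the shell command python3 -m creep 'ROWS' [FORCE]. ROWS is JSON, a list of rows, each a list of 7 numbers: the finger opening in mm, from 0 to 85.4, then the shift along the tool's x, y, z in mm, then the turn, a rotation vector about the tool's x, y, z in rad. In form: [[fingers, dx, dy, dz, wx, wy, wz], ...]. A call has 1 to 12 rows; each row is the pose to reach, as a shift and turn from the pose commanded when the call began, along the tool's axes at that moment; what a row does not reach only later rows make up. A row lasts 1/8 s, in which the tool goes at most 62.5 mm and 10.7 degrees, less where a joint would pass 70% of its speed; a pose out of reach is approached as far as the arm can. A call with a gripper value outside its range is refused whole. The fingers move at their own pace and stop on an object; FORCE is the grip in N (left out, the last holds). Time passes only in rows, so rows that repeat a pose let the fingers close. It gives the time, the measured TCP pose, the force, the opening and the grip force at its end, in the units of the state.
- read_state(): the state, without advancing time (a new reading comes with each control period).
- eyes.get_image(name): name is "side" or "top"; returns the picture (384x512x3 uint8, blue, green, red); there is no depth.
- eyes.camera_params(name): a dict with "fx", "fy", "cx", "cy" (pixels), "R" (3x3) and "t" (3): a world point X has camera coordinates R X + t. Camera axes: x right, y down, z forward; pixel columns grow to the right and rows downward; lengths in m; the calibration is good to about 2 mm. A picture is of the moment at which its call begins. camera_params takes no time and is no camera call.
- manip.close_job(): hands the job in; it is judged then, once.
Trained networks look in the newest picture that a camera, given by its name, has taken for a name from the list of things; names that differ only in an ending like _2 or _b are one class to them, and where a whole thing is asked for, a point or a joint stands for the part that bears it (a point fixed in the world has none). Each returns a list of dicts, best first, with "score" (0 to 1); they miss things now and then, are a little off and sometimes report something else, mostly with a low value. They report only what shows in the picture. A call takes as long as a camera call. They do not tell look-alikes from the thing itself.
- look_for(query, camera): "location" ([column, row] in pixels, amid what is visible of it).
- mark_of(query, camera): "location" ([column, row] in pixels: a listed point, or the origin of a listed thing).
The state is a dict: "time_s": time; "qpos": joint angles; "joint_vel": joint speeds; "tau": joint torques, N m; "position": TCP position; "ee_rot": TCP orientation; "wrist_force": force on the tool from outside, world axes, zero at the start; "moment": the same for the moment, N m; "grip_width": opening from 0.0 (shut) to 1.0 (fully open); "grasp_force": force on a finger pad.
Only numpy, scipy, OpenCV 4.12 (cv2) and the standard library are available. Lean on these libraries where they do the work, as an engineer would, in place of code of your own. Each camera call takes 0.05 s, during which the arm holds its last target. There are 200 camera calls.

TASK

The valve piston is stuck upright between the blue and yellow cheeks of the green holder and cannot be pulled straight out. Grip the piston, rock it side to side so that it pushes first one cheek and then the other back clear of it while its foot stays in the pocket, then lift it and finish still holding it upright and still over the middle of the holder, with its foot just clear (about 20 mm) above the tops of the cheeks. Move the cheeks only with the piston, not with the gripper, and leave the other things on the bench alone.

Things in the scene. Friction and masses are not known exactly. Their poses are not given: they have to be found in the camera images.
- holder: Green holder, fixed to the bench: base plate 110 x 150 x 12 mm (x, y, z), origin at the centre of its underside. The piston stands in a pocket at its centre, floor 12 mm up. Along y two wooden cheeks flank the piston, blue-topped at +y, yellow-topped at -y, 26 mm wide in x, 14 to 36 mm from the centre at the start, tops 60 mm up. Stop blocks at y = +-53 mm are 52 mm high.
- holder_top (a point): Point over the middle of the holder, level with the tops of the cheeks, its highest parts (60 mm above the bench); its axes are the holder's. Two thin plates at x = +-16 mm (tops 50 mm high) let the piston rock along the holder's y only.
- cheek_blue (a joint): How far the blue cheek has been pushed back, m: 0 as found, stop at 0.011. It slides along the holder's +y against about 7 N of friction and stays where it is left. Its brass nose, 52.5 to 58 mm above the bench, reaches into the piston's groove and blocks a straight pull; from 0.0035 on it is clear of the piston.
- cheek_yellow (a joint): The same for the yellow cheek, which slides along the holder's -y when pushed back.
- piston_center (a point): Centre of the valve piston, 61 mm above its foot; z runs along its axis to the button. Steel cylinder 24 mm wide from 18 to 98 mm above the foot with a 16 mm wide brass groove at 37.5 to 49 mm; thin brass stem above, then a white button 20 mm wide, top at 122 mm. About 0.16 kg.
- piston_grip (a point): Point on the piston's axis 85 mm above its foot: the bare cylinder, 24 mm wide, where it is best gripped (97 mm above the bench at the start).
- piston_foot (a point): Centre of the underside of the piston's foot, 14 mm wide, on the pocket floor 12 mm above the bench at the start. Leaned along the holder's y the piston pivots on the edge of its foot and pushes that cheek back about 1 mm per 2 degrees of lean (up to 1 mm less with play); 10 to 14 degrees is plenty, best with the gripper leaning along.
- mouthpiece: Bystander, to be left alone: brass mouthpiece standing rim down, 27 mm wide, 88 mm tall. Origin at its underside.
- oil_bottle: Bystander, to be left alone: white oil bottle, red cap, 36 mm wide, 100 mm tall. Origin at its underside.
- mallet: Bystander, to be left alone: hammer lying down, 240 mm long. Origin at its underside.
- screwdriver: Bystander, to be left alone: screwdriver lying down, 170 mm long. Origin at its underside.
- screw_pot: Bystander, to be left alone: open aluminium cup, 64 mm wide, 45 mm tall. Origin at its underside.
- valve_ring: Bystander, to be left alone: short brass ring, 44 mm wide, 24 mm tall. Origin at its underside.
- polish_tin: Bystander, to be left alone: blue tin with a paper label, 70 mm wide, 50 mm tall. Origin at its underside.
There are look-alikes about, which are no part of the job. What is shaped like the holder but orange is not meant. What is shaped like the part that bears piston_center but purple is not meant.

How it is judged:
By the outcome, as a careful person would: the job done as asked, in the order asked, and still so for the second after the job is handed in, while the arm keeps its last pose, push and grip.
It also fails if it takes over 45 s, if anything falls off the work surface, if the arm or the gripper's body presses on something with over 40 N, if the wrist force passes 120 N, or if a joint passes its speed limit or range.

## Working session

There is one attempt and no reset: what is moved stays moved. The work goes in short steps, Python scripts to look and compute and a shell command to move; the robot and the scene stay as the last step left them, time stands still between calls to the robot, and variables do not carry over. Pictures are saved under pics/ and viewed, at most 10 in all, crops included, and the job is handed in when it is done.

```bash
mkdir -p pics; ls; cat > h.py <<'E'
import numpy as np, cv2
from cell import read_state, eyes, manip, look_for, mark_of
def P(cam):
    p=eyes.camera_params(cam); return p,np.array([[p['fx'],0,p['cx']],[0,p['fy'],p['cy']],[0,0,1]]),np.array(p['R']),np.array(p['t'])
def proj(cam,X):
    p,K,R,t=P(cam); c=K@(R@np.array(X)+t); return c[:2]/c[2]
def onz(cam,uv,z):
    p,K,R,t=P(cam); d=R.T@np.linalg.inv(K)@np.array([uv[0],uv[1],1.]); o=-R.T@t
    return o+d*(z-o[2])/d[2]
def tri(uv1,uv2):
    A=[];b=[]
    for cam,uv in(('top',uv1),('side',uv2)):
        p,K,R,t=P(cam); M=K@np.c_[R,t]
        for i in(0,1):
            r=uv[i]*M[2]-M[i]; A.append(r[:3]); b.append(-r[3])
    return np.linalg.lstsq(np.array(A),np.array(b),rcond=None)[0]
E
python3 - <<'E'
from h import *
np.set_printoptions(precision=3,suppress=True)
ims=[eyes.get_image(c) for c in('top','side')]
for c,i in zip(('top','side'),ims): cv2.imwrite(f'pics/{c}0.png',i)
for q in('holder','holder_top','piston_grip','piston_center','piston_foot','cheek_blue','cheek_yellow'):
    for c in('top','side'):
        print(q,c,[(round(d['score'],2),np.round(d['location'],1)) for d in mark_of(q,c)][:4])
s=read_state(); print(s['position'],s['ee_rot'],s['time_s'],manip.tips_ahead)
for c in('top','side'):
    p,K,R,t=P(c); print(c,-R.T@t,R[2])
E
```

```text
pics
holder top [(0.81, array([306.5, 222.1])), (0.78, array([240.3, 222.3])), (0.49, array([335.7, 146.8]))]
holder side [(0.87, array([303.4, 194.1])), (0.79, array([279.7, 238.8]))]
holder_top top [(0.78, array([243.8, 225.2])), (0.67, array([308.5, 221.1])), (0.65, array([336.5, 144.3]))]
holder_top side [(0.67, array([308.3, 179.3]))]
piston_grip top [(0.64, array([252.9, 187.9])), (0.59, array([240.4, 226.9]))]
piston_grip side [(0.57, array([281.9, 217.6])), (0.5, array([257. , 198.6]))]
piston_center top [(0.63, array([337.5, 141.4])), (0.59, array([250.9, 188.6])), (0.56, array([240. , 227.6]))]
piston_center side [(0.53, array([255.3, 204.3])), (0.44, array([282.9, 222.8]))]
piston_foot top [(0.52, array([252.3, 191.3]))]
piston_foot side [(0.76, array([256.8, 213.8])), (0.71, array([282.2, 237.2]))]Traceback (most recent call last):
  File "<stdin>", line 7, in <module>
ValueError: it knows: holder, holder_top, mallet, mouthpiece, oil_bottle, piston_center, piston_foot, piston_grip, polish_tin, screw_pot, screwdriver, valve_ring
```

View pics/top0.png

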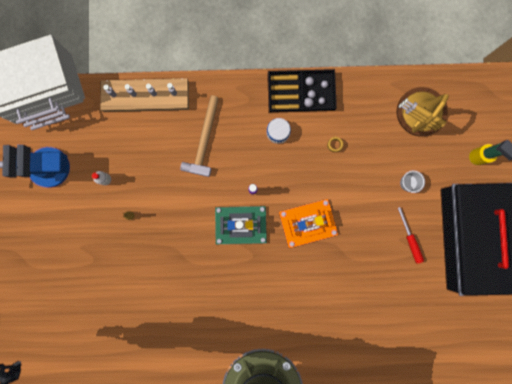

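View pics/side0.png

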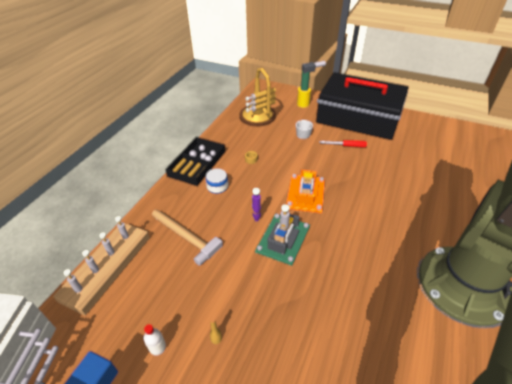

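```bash
python3 - <<'E'
from h import *
np.set_printoptions(precision=4,suppress=True)
s=read_state(); print(s['position'],s['ee_rot'],s['time_s'],manip.tips_ahead,s['grip_width'])
for c in('top','side'):
    p,K,R,t=P(c); print(c,-R.T@t,R[2],p['fx'],proj(c,[0,0,0]),proj(c,s['position']))
H=onz('top',(240.3,222.3),0); print('holder top0',H, 'side',onz('side',(279.7,238.8),0), tri((240.3,222.3),(279.7,238.8)))
print('grip',tri((240.4,226.9),(281.9,217.6)),'center',tri((240,227.6),(282.9,222.8)))
a=cv2.imread('pics/top0.png');b=cv2.imread('pics/side0.png')
o=np.hstack([cv2.resize(a[195:255,205:275],None,fx=5.6,fy=5.6,interpolation=cv2.INTER_CUBIC)[:330],cv2.resize(b[195:275,245:325],None,fx=4.125,fy=4.125,interpolation=cv2.INTER_CUBIC)])
print(o.shape);cv2.imwrite('pics/crop0.png',o)
# green plate
hsv=cv2.cvtColor(a,cv2.COLOR_BGR2HSV); m=cv2.inRange(hsv,(60,80,30),(95,255,200)); m[:190]=0;m[260:]=0;m[:,:205]=0;m[:,275:]=0
pts=cv2.findNonZero(m); r=cv2.minAreaRect(pts); bx=cv2.boxPoints(r); print(r)
for q in bx: print(q,onz('top',q,.012))
print('mid',onz('top',r[0],.012))
hsv=cv2.cvtColor(b,cv2.COLOR_BGR2HSV); m=cv2.inRange(hsv,(60,80,30),(95,255,200)); m[:200]=0;m[270:]=0;m[:,:250]=0;m[:,315:]=0
hull=cv2.convexHull(cv2.findNonZero(m)); ap=cv2.approxPolyDP(hull,4,True)[:,0]; print(ap)
for q in ap: print(onz('side',q,.012))
E
```

```text
[0.1613 0.6297 0.2484] [[-0.9687  0.2482  0.0001]
 [ 0.2482  0.9687  0.0001]
 [-0.      0.0001 -1.    ]] 0.6 0.017 0.9971103021670675
top [0.456  0.0131 1.4219] [ 0.0901  0.0062 -0.9959] 478.8397385098183 [262.4967 389.4489] [ -0.5458 360.4099]
side [0.2711 0.666  0.8167] [ 0.2979 -0.6397 -0.7085] 363.6900640889804 [464.5649 283.6416] [368.404  574.6994]
holder top0 [0.4802 0.0522 0.    ] side [0.4827 0.0545 0.    ] [ 0.4813  0.0526 -0.0018]
grip [0.4711 0.0514 0.0914] center [0.4685 0.0528 0.0731]
(330, 722, 3)
((240.5, 225.0), (36.0, 49.0), 90.0)
[216. 207.] [0.5269 0.1224 0.012 ]
[265. 207.] [ 0.5231 -0.0219  0.012 ]
[265. 243.] [ 0.4178 -0.0189  0.012 ]
[216. 243.] [0.4215 0.1245 0.012 ]
mid [0.4721 0.0515 0.012 ]
[[307 228]
 [291 263]
 [257 251]
 [274 218]]
[ 0.4223 -0.0045  0.012 ]
[0.4225 0.1268 0.012 ]
[0.5206 0.1274 0.012 ]
[ 0.5236 -0.002   0.012 ]
```

View pics/crop0.png

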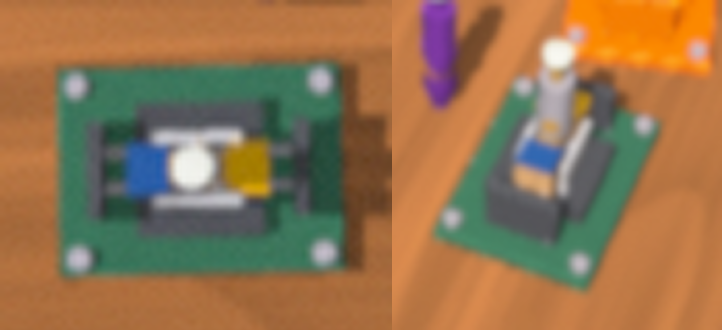

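```bash
python3 - <<'E'
from h import *
np.set_printoptions(precision=4,suppress=True)
s=read_state()
print('button',onz('top',(239.3,224.5),.134),tri((239.3,224.5),(284.9,206.7)))
for c in('top','side'):
  print([proj(c,[x,.0525,z]) for x,z in((.4725,.134),(.4725,.097),(.4725,.012))])
S=lambda l,c:[((u+.5)/5.6-.5+205,(v+.5)/5.6-.5+195) for u,v in l]
w=[onz('top',p,.014) for p in S([(75,86),(320,80),(78,258),(324,253)],0)]; print(np.array(w),np.mean(w,0))
w=[onz('side',((u-392+.5)/4.125-.5+245,(v+.5)/4.125-.5+195),.014) for u,v in[(523,87),(644,124),(579,264),(451,217)]]; print(np.array(w),np.mean(w,0))
T=np.array([.4725,.0525,.200]); R=np.array(s['ee_rot']); print('shift',R.T@(T-s['position'])*1000,'yaw err',np.degrees(np.arctan2(R[0,1],R[1,1])), np.arctan2(R[0,1],R[1,1]))
E
```

```text
button [0.4721 0.0514 0.134 ] [0.4729 0.0516 0.1339]
[array([238.8696, 224.3777]), array([239.284 , 224.5397]), array([240.1538, 224.8798])]
[array([285.4884, 207.0099]), array([284.8454, 216.5985]), array([283.4932, 236.7645])]
[[ 0.5179  0.1166  0.014 ]
 [ 0.5177 -0.0121  0.014 ]
 [ 0.4281  0.1168  0.014 ]
 [ 0.4274 -0.0117  0.014 ]] [0.4728 0.0524 0.014 ]
[[ 0.5199 -0.0115  0.014 ]
 [ 0.4294 -0.0132  0.014 ]
 [ 0.4295  0.1162  0.014 ]
 [ 0.5203  0.115   0.014 ]] [0.4748 0.0516 0.014 ]
shift [-444.6489 -481.9035   48.345 ] yaw err 14.368981965509208 0.25078604545782196
```

Candidates: the steel piston in the green holder at top (240,225) / side (284,215), with blue at left and yellow at right. The look-alikes are the orange holder at top (308,223) and the purple piston at top (252,189). The crop confirms the green holder with the white-buttoned steel piston, with axes parallel to world (blue at +y).

```bash
python3 -m creep '[[70,-20,-22,2,0,0,-0.01],[70,-60,-65,6,0,0,-0.03],[70,-101,-110,11,0,0,-0.057],[70,-142,-154,15,0,0,-0.08],[70,-183,-198,20,0,0,-0.103],[70,-224,-243,24,0,0,-0.126],[70,-265,-287,29,0,0,-0.149],[70,-306,-332,33,0,0,-0.172],[70,-347,-376,37,0,0,-0.196],[70,-388,-420,42,0,0,-0.219],[70,-425,-460,46,0,0,-0.24],[70,-445.3,-482.5,48.3,0,0,-0.2508]]' 60; python3 -m creep '[[70,0,0,0,0,0,0],[70,0,0,0,0,0,0]]'
python3 - <<'E'
from h import *
np.set_printoptions(precision=4,suppress=True)
s=read_state();print(s['position'],s['ee_rot'],s['wrist_force'],manip.tips_ahead)
a=eyes.get_image('top');b=eyes.get_image('side')
o=np.hstack([cv2.resize(a[170:250,200:280],(400,400),interpolation=cv2.INTER_CUBIC),cv2.resize(b[150:250,235:335],(400,400),interpolation=cv2.INTER_CUBIC)]);cv2.imwrite('pics/c1.png',o)
E
```

```text
time_s: 2.1
position: [0.474, 0.0486, 0.2003]
ee_rot: [[-1.0, 0.003, 0.001], [0.003, 1.0, 0.0], [-0.001, 0.0, -1.0]]
wrist_force: [-0.0, 0.7, -0.3]
grip_width: 0.818
grasp_force: 0.0
time_s: 2.35
position: [0.4727, 0.0527, 0.2001]
ee_rot: [[-1.0, -0.001, -0.0], [-0.001, 1.0, 0.001], [0.0, 0.001, -1.0]]
wrist_force: [-0.0, 0.3, -0.4]
grip_width: 0.815
grasp_force: 0.0
[0.4727 0.0527 0.2001] [[-1.     -0.0007 -0.0001]
 [-0.0007  1.      0.0007]
 [ 0.0001  0.0007 -1.    ]] [-0.0002  0.2659 -0.3763] 0.017
```

View pics/c1.png

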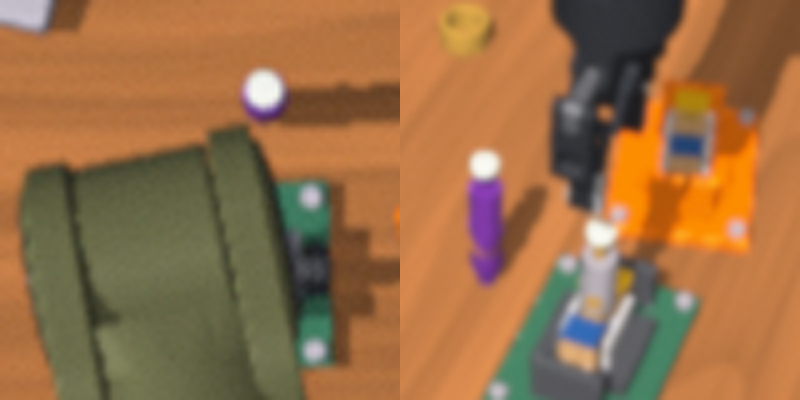

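Side view: the gripper hangs above and the white button at about (600,232) in the crop lies under the fingers' midline. The arm covers the top view. I descend.

```bash
python3 -m creep '[[70,0,0,25,0,0,0],[70,0,0,60,0,0,0],[70,0,0,85,0,0,0],[70,0,0,100,0,0,0],[70,0,0,100,0,0,0],[70,0,0,100,0,0,0]]'
python3 - <<'E'
from h import *
np.set_printoptions(precision=4,suppress=True)
s=read_state();print(s['position'],s['wrist_force'],manip.tips_ahead)
b=eyes.get_image('side')
cv2.imwrite('pics/c2.png',cv2.resize(b[165:255,235:335],(800,600),interpolation=cv2.INTER_CUBIC))
E
```

```text
time_s: 3.2
position: [0.4737, 0.0522, 0.101]
ee_rot: [[-1.0, -0.0, 0.002], [-0.0, 1.0, 0.001], [-0.002, 0.001, -1.0]]
wrist_force: [0.5, -0.3, 1.2]
grip_width: 0.818
grasp_force: 0.0
[0.4737 0.0522 0.101 ] [ 0.4535 -0.3087  1.1519] 0.017
```

View pics/c2.png

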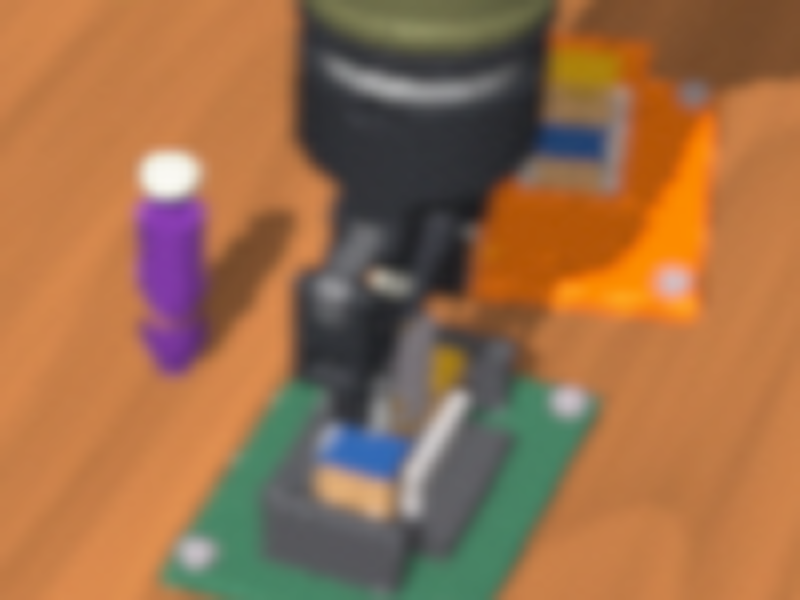

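The fingers straddle the piston (grey at about (410,370), one finger in front at (340,350)), with the tips above the cheek tops. I close.

```bash
python3 -m creep '[[30,0,0,0,0,0,0],[18,0,0,0,0,0,0],[18,0,0,0,0,0,0],[18,0,0,0,0,0,0],[18,0,0,0,0,0,0]]' 70
python3 - <<'E'
from h import *
np.set_printoptions(precision=4,suppress=True)
s=read_state();print(s['position'],s['wrist_force'],s['moment'],s['grip_width'],s['grasp_force'],manip.tips_ahead)
b=eyes.get_image('side')
cv2.imwrite('pics/c3.png',cv2.resize(b[165:255,235:335],(800,600),interpolation=cv2.INTER_CUBIC))
E
```

```text
time_s: 3.88
position: [0.4734, 0.0518, 0.1006]
ee_rot: [[-1.0, -0.0, 0.001], [-0.0, 1.0, 0.0], [-0.001, 0.0, -1.0]]
wrist_force: [-1.0, -0.3, 5.5]
grip_width: 0.258
grasp_force: 68.3
[0.4734 0.0518 0.1006] [-0.9625 -0.2505  5.499 ] [-0.1013  0.2591  0.0298] 0.257531160443631 68.3495020866394 0.017
```

View pics/c3.png

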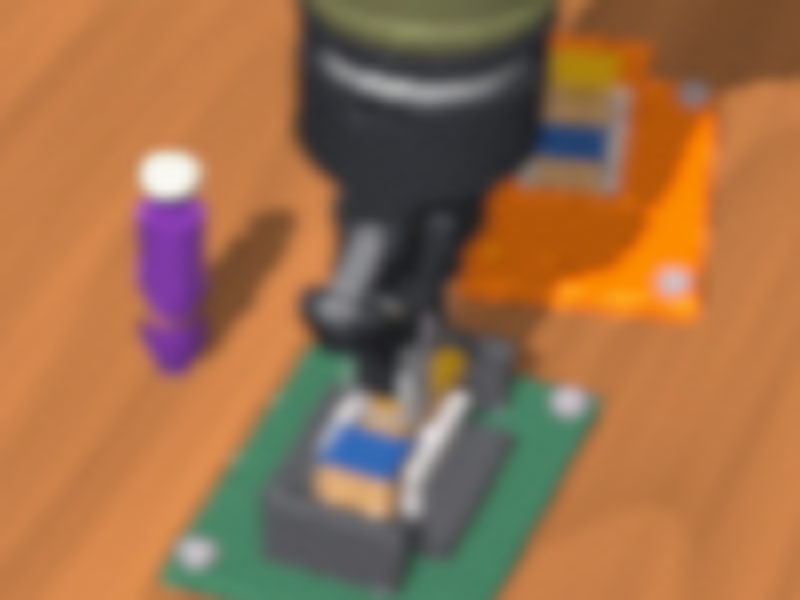

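The grip holds: opening about 22 mm, 68 N, almost no side force. I lean toward +y (blue) about the +y foot edge in small steps.

```bash
python3 - <<'E'
from h import *
for z in(.0836,.075,.065): u=proj('side',[.4734,.0518+.018,z]); print(z,(u-[235,165])*[8,6.667])
E
python3 -m creep '[[18,0,3.1,-0.2,0.035,0,0],[18,0,6.2,-0.3,0.07,0,0],[18,0,9.3,-0.2,0.105,0,0],[18,0,12.4,-0.1,0.14,0,0],[18,0,12.4,-0.1,0.14,0,0],[18,0,12.4,-0.1,0.14,0,0]]' 70
```

```text
0.0836 [375.56954055 395.74494114]
0.075 [374.55843052 409.80146407]
0.065 [373.3986244  425.92517041]
time_s: 4.68
position: [0.4733, 0.063, 0.1004]
ee_rot: [[-1.0, 0.001, 0.0], [0.001, 0.99, -0.141], [-0.0, -0.141, -0.99]]
wrist_force: [0.8, -4.0, 4.8]
grip_width: 0.261
grasp_force: 68.7
```

```bash
python3 -m creep '[[18,0,2.6,-0.1,0.03,0,0],[18,0,5.2,-0.2,0.06,0,0],[18,0,7.75,-0.3,0.087,0,0],[18,0,7.75,-0.3,0.087,0,0],[18,0,7.75,-0.3,0.087,0,0]]' 70
python3 - <<'E'
from h import *
b=eyes.get_image('side')
cv2.imwrite('pics/c4.png',cv2.resize(b[165:255,235:335],(800,600),interpolation=cv2.INTER_CUBIC))
E
```

```text
time_s: 5.3
position: [0.4732, 0.0707, 0.0995]
ee_rot: [[-1.0, 0.001, -0.0], [0.001, 0.974, -0.226], [-0.0, -0.226, -0.974]]
wrist_force: [0.2, -4.5, 4.2]
grip_width: 0.256
grasp_force: 68.9
```

View pics/c4.png

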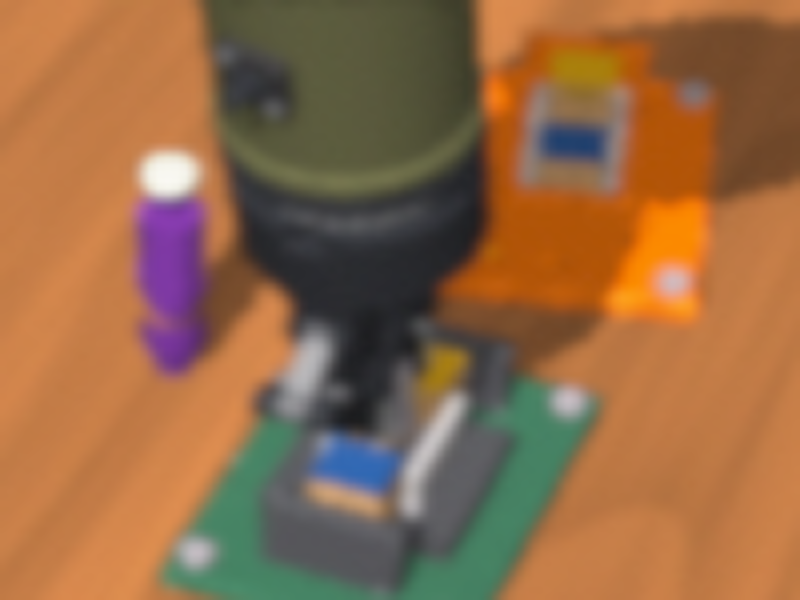

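The blue top has moved from about (370,445) to (358,460), roughly 6 mm back, and the finger tips clear it. I return to upright.

```bash
python3 -m creep '[[18,0,-3.8,0.4,-0.044,0,0],[18,0,-7.7,1.0,-0.087,0,0],[18,0,-10.7,1.5,-0.122,0,0],[18,0,-13.8,2.2,-0.157,0,0],[18,0,-16.8,3.0,-0.192,0,0],[18,0,-19.7,3.9,-0.227,0,0],[18,0,-19.7,3.9,-0.227,0,0],[18,0,-19.7,3.9,-0.227,0,0]]' 70
```

```text
time_s: 6.35
position: [0.4735, 0.0514, 0.1006]
ee_rot: [[-1.0, 0.001, 0.001], [0.001, 1.0, 0.001], [-0.001, 0.001, -1.0]]
wrist_force: [-0.3, -4.7, 7.1]
grip_width: 0.254
grasp_force: 69.5
```

```bash
python3 -m creep '[[18,0,-3.1,-0.2,-0.035,0,0],[18,0,-6.2,-0.3,-0.07,0,0],[18,0,-9.3,-0.2,-0.105,0,0],[18,0,-12.4,-0.1,-0.14,0,0],[18,0,-14.7,0.1,-0.166,0,0],[18,0,-17,0.3,-0.192,0,0],[18,0,-20.1,0.7,-0.227,0,0],[18,0,-20.1,0.7,-0.227,0,0],[18,0,-20.1,0.7,-0.227,0,0]]' 70
python3 - <<'E'
from h import *
a=eyes.get_image('top');b=eyes.get_image('side')
o=np.hstack([cv2.resize(b[185:255,245:325],(560,490),interpolation=cv2.INTER_CUBIC),cv2.resize(a[200:250,210:270],(240,200),interpolation=cv2.INTER_CUBIC).repeat(3,0)[:490]])
cv2.imwrite('pics/c5.png',o)
E
```

```text
time_s: 7.48
position: [0.4734, 0.0334, 0.0997]
ee_rot: [[-1.0, -0.001, 0.001], [-0.001, 0.974, 0.227], [-0.001, 0.227, -0.974]]
wrist_force: [-0.2, 5.0, 4.2]
grip_width: 0.257
grasp_force: 69.1
```

View pics/c5.png

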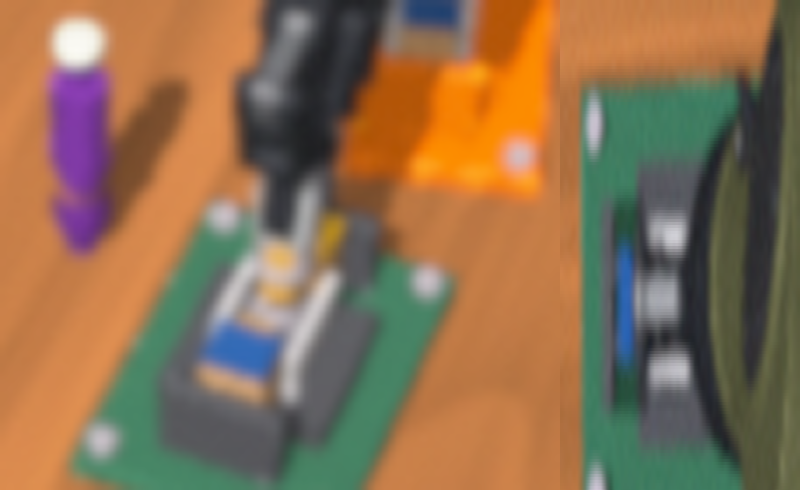

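The blue cheek is clearly back, with a gap to the piston at (270,310). Yellow at (330,235) now sits against its post side, and the foot is still in the pocket. I return to upright.

```bash
python3 -m creep '[[18,0,3.8,0.4,0.044,0,0],[18,0,7.7,1.0,0.087,0,0],[18,0,10.7,1.5,0.122,0,0],[18,0,13.8,2.2,0.157,0,0],[18,0,16.8,3.0,0.192,0,0],[18,0,19.7,3.9,0.227,0,0],[18,0,19.7,3.9,0.227,0,0],[18,0,19.7,3.9,0.227,0,0]]' 70
python3 -m creep '[[18,0,0,-2,0,0,0],[18,0,0,-5,0,0,0],[18,0,0,-8,0,0,0],[18,0,0,-8,0,0,0]]' 70
```

```text
time_s: 8.57
position: [0.4738, 0.0524, 0.1006]
ee_rot: [[-1.0, -0.001, 0.002], [-0.001, 1.0, 0.0], [-0.002, 0.0, -1.0]]
wrist_force: [-0.5, 3.3, 7.1]
grip_width: 0.255
grasp_force: 69.7
time_s: 9.07
position: [0.473, 0.0516, 0.108]
ee_rot: [[-1.0, 0.0, 0.0], [0.0, 1.0, -0.0], [-0.0, -0.0, -1.0]]
wrist_force: [-0.7, -0.3, -0.3]
grip_width: 0.256
grasp_force: 68.9
```

```bash
python3 -m creep '[[18,0,0,-5,0,0,0],[18,0,0,-15,0,0,0],[18,0,0,-28,0,0,0],[18,0,0,-41,0,0,0],[18,0,0,-52,0,0,0],[18,0,0,-58,0,0,0],[18,0,0,-60,0,0,0],[18,0,0,-60,0,0,0],[18,0,0,-60,0,0,0],[18,0,0,-60,0,0,0]]' 70
python3 - <<'E'
from h import *
np.set_printoptions(precision=4,suppress=True)
b=eyes.get_image('side');a=eyes.get_image('top')
cv2.imwrite('pics/c6.png',cv2.resize(b[165:255,235:335],(800,600),interpolation=cv2.INTER_CUBIC))
for q in('piston_foot','piston_center','piston_grip'): print(q,[(round(d['score'],2),np.round(d['location'],1)) for d in mark_of(q,'side')])
print([proj('side',[.473,.052,z]) for z in(.08,.141)], [ (proj('side',[.473,.052,z])-[235,165])*[8,6.667] for z in(.06,.08,.129)])
print(read_state()['moment'],read_state()['joint_vel'])
E
```

```text
time_s: 10.32
position: [0.4728, 0.0518, 0.1676]
ee_rot: [[-1.0, -0.0, -0.001], [-0.0, 1.0, -0.0], [0.001, -0.0, -1.0]]
wrist_force: [-0.2, 0.0, -2.3]
grip_width: 0.256
grasp_force: 68.9
piston_foot [(0.64, array([254.8, 217.6])), (0.42, array([284.7, 220.2]))]
piston_center [(0.79, array([259.3, 205.7])), (0.51, array([286.1, 208.4])), (0.26, array([285. , 201.6]))]
piston_grip [(0.66, array([285.9, 201.5])), (0.66, array([254.8, 198.8]))]
[array([284.4543, 220.6456]), array([285.5013, 204.9489])] [array([393.0475, 403.3096]), array([395.6344, 370.9891]), array([402.3017, 287.6862])]
[-0.0104 -0.0259  0.0221] [ 0.0013  0.0012  0.0015 -0.0017  0.0007  0.0031  0.0004]
```

View pics/c6.png

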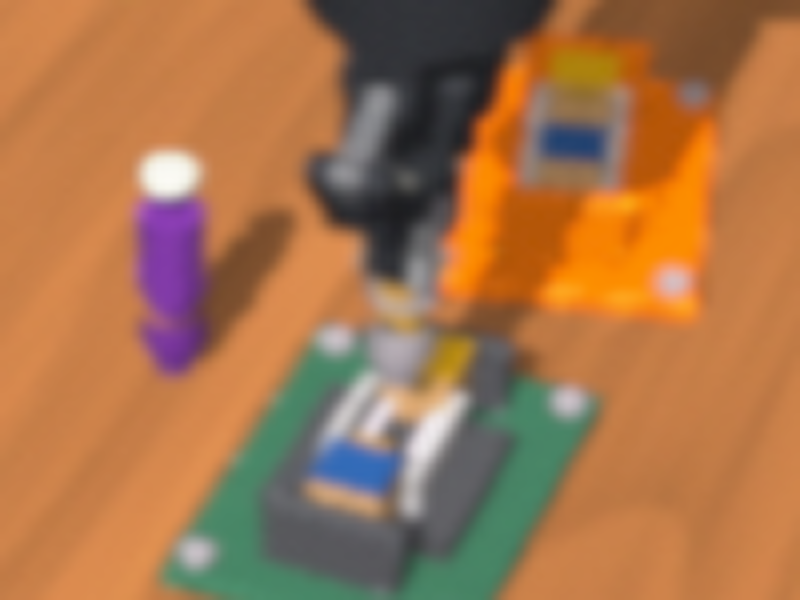

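The piston is out and upright. Its foot is at about (398,373), which matches the projected point 80 mm up over the middle at (396,371). Both cheeks are back and nothing else has moved.

```bash
python3 -c "
from cell import manip
print(manip.close_job())"
```

```text
the job is handed in; nothing more can be done
None
```

I rocked the piston so it pushed first the blue and then the yellow cheek back, then lifted it; the job is handed in with the arm still holding the piston upright over the middle of the holder, foot about 20 mm above the cheek tops, after about 10 s of robot time.

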